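Snug the adjustable wrench and tighten the base nut

ROBOT

A 6-joint arm with a two-finger parallel gripper is mounted at the origin on the work surface. World frame = base frame: x ahead of the robot, y to its left, z up, the work surface at z = 0. Lengths are in m, angles in degrees, forces in N, time in s.
With the tool pointing down it reaches from about 0.4 to 0.825 m from the base axis. Payload 7 kg.
Tool frame: the origin (TCP) lies between the finger pads; the fingertips stand 19 mm ahead of it and the grasp point (between the pads) is the TCP; z points along the fingers, y is the line along which they close (so a half turn about z gives the same grasp; the last joint's range is limited). The gripper opens to 88 mm and grips with 3 to 60 N. Pads are 19 mm wide; open, the fingers measure 130 mm over their backs; the gripper's body (78 mm by 193 mm) begins 47 mm behind the grasp point.
Start: joints at [92.882, 20.546, 0.682, 0, -70.136, -16.507], TCP at [0.159, 0.656, 0.246] pointing down, gripper open.
Joint ranges: [-176.03, 176.03], [-82.01, 121.73], [-58.28, 71.71], [-173.87, 95.51], [-174.79, -0.11], [-173.66, 173.66]. Speed limits (degrees/s): [136.94, 136.94, 172.46, 180, 180, 180].

INTERFACE

Orientations are given as [roll, pitch, yaw] about the fixed x, y, z axes, in that order (R = Rz(yaw) Ry(pitch) Rx(roll)).
In Python, from plant import get_obs, snapshot, close_job, spot_in, spot_point gives the robot as it stands.
- The arm moves only by the tool play_rows, never from a script. Its argument "plan" is a list of rows, each a list of 6 numbers: the shift along the tool's x, y, z in cm, then the turn, a rotation vector about the tool's x, y, z in degrees. A call has 1 to 20 rows; each row shifts and turns the commanded pose from where the row before left it, along the tool's axes as they then stand; what a row does not reach is not made up. A row lasts 1/12 s, in which the tool goes at most 41.7 mm and 7.16 degrees, less where a joint would pass 70% of its speed; a pose out of reach is approached as far as the arm can. A call is refused whole if a number of a shift passes 4.17 or a number of a turn 7.16, either way. A call with a gripper value outside its range is refused whole. "grip" is the finger opening in cm, from 0 to 8.76, set as the call begins (left out, the last holds). The fingers move at their own pace and stop on an object; the grip force is fixed at half the most. Time passes only in rows, so rows that do not move let the fingers close. It gives the time, the measured TCP pose, the force, the opening and the grip force at its end, in the units of the state.
- get_obs(): the state, without advancing time (a new reading comes with each control period).
- snapshot(name): name is "side" or "top" or "wrist"; returns a dict with "frame" (384x512x3 uint8, red, green, blue), "fx", "fy", "cx", "cy" (pixels), "k1" (the pictures are not rectified: a ray, as slopes to the right and down, at radius r is drawn at 1 + k1 r^2 times it, then the intrinsics apply), "position" and "attitude" of the camera in the world. Camera axes: x right, y down, z forward; pixel columns grow to the right and rows downward; lengths in m; the calibration is good to about 2 mm. A picture is of the moment at which its call begins. There is no depth.
- close_job(): hands the job in; it is judged then, once.
Trained networks look in the newest picture that a camera, given by its name, has taken for a name from the list of things; names that differ only in an ending like _2 or _b are one class to them, and where a whole thing is asked for, a point or a joint stands for the part that bears it (a point fixed in the world has none). Each returns a list of dicts, best first, with "score" (0 to 1); they miss things now and then, are a little off and sometimes report something else, mostly with a low value. They report only what shows in the picture. A call takes as long as a camera call.
- spot_in(camera, thing): "position" ([x, y, z] in m, in world coordinates, good to about 4 mm: the middle of the surface that is visible of it).
- spot_point(camera, thing): "position" ([x, y, z] in m, in world coordinates, good to about 4 mm: a listed point, or the origin of a listed thing).
The state is a dict: "clock": time; "joint_pos": joint angles; "qvel": joint speeds; "tau": joint torques, N m; "tool_pos": TCP position; "orientation": TCP orientation; "force": force on the tool from outside, world axes, zero at the start; "moment": the same for the moment, N m; "opening": finger opening in m; "gripper_force": force on a finger pad.
Only numpy, scipy, OpenCV 4.12 (cv2) and the standard library are available. Lean on these libraries where they do the work, as an engineer would, in place of code of your own. Each camera call takes 0.05 s, during which the arm holds its last target. There are 200 camera calls.

TASK

The adjustable wrench already hangs round the brass nut on the instrument base, but its jaws are set too wide: roll its worm with a fingertip, pressing gently, until the jaws close snugly on the nut, before turning anything. Then pull the nut clockwise with the wrench handle until the nut goes firm, without forcing it further so that its stud twists, and leave the wrench lying on the nut. Do not take hold of the nut with the fingers and leave the other things alone.

Things in the scene. Friction and masses are not known exactly. Their poses are not given: they have to be found in the camera images.
- base: instrument base, 300 x 380 mm, dark frame fixed to the table; on rubber mounts it carries the cream plate, top face 26 mm above the origin. Origin under its centre, 0 to 8 mm above the table (mounting height varies), long side along its y. The plate is sprung: pressed down it gives from about 2 N, 1 mm per 12 N, and bottoms at 1 mm.
- cone_top (a point): top centre of the low steel cone pedestal on the plate (84 mm across, 46 mm tall): keep clear of it. Nothing else on the plate is higher than the stud
- nut_top (a point): centre of the top face of the brass hex nut: 32 mm across flats, 37 mm across corners, 18 mm tall, its top 19.5 mm above the plate's top. It sits on a 20 mm stud whose end stands 30 mm above the plate
- nut (a joint): turn of the nut on its stud, rad, growing clockwise as seen from above; starts near 0 (loose) and comes firmly home against a stop at 0.65. On the way it drags with about 0.4 N m
- stud (a joint): twist of the stud under the nut, rad, clockwise positive: a torsion spring of 20 N m/rad, so about 0.02 while the nut is turning; it must not be twisted to 0.09 (1.8 N m, 10 N at the push point; dragging the wrench over the plate adds 1 to 2 N there)
- wrench: loose steel adjustable wrench, 0.6 kg, lying flat on the base plate, 16 mm thick, blue grip. Origin on its underside, midway between the jaws fitted to the nut. Its -x axis runs along the handle: 24 mm wide, from 100 to 240 mm from the origin; neck and head before it up to 76 mm wide. +x is the open mouth, +y the side of the fixed jaw, -y that of the moving jaw
- push_point (a point): point on the top face of the handle, on its middle line 180 mm from the origin. Clockwise from above is the handle moving towards the wrench's +y; so push on its -y side (12 mm from the middle line)
- jaw_mid (a point): point above the wrench's origin, 16 mm over its underside: the middle of the nut should stay within 10 mm of it, seen from above. Fixed jaw face at y = +16 mm, throat at x = -23 mm of the wrench frame
- jaw (a joint): closing travel of the moving jaw, m: 0 is wide open (38 mm between the jaws), opening = 38 mm minus this; it fits the nut at about 0.006. It starts at 0.0016 to 0.0035. It is self-locking: it moves only when the worm is rolled
- worm_top (a point): uppermost point of the worm: a brass ribbed thumb roller 17 mm across and 24 mm long, lying across the wrench's head (axis along wrench y, middle at x = -40, y = -13 mm of the wrench) and standing 5 mm above the head, 21 mm above the plate; it sinks with the sprung plate when pressed
- worm (a joint): roll of the worm, rad: stroking its top towards the wrench's +x (towards the nut) raises it and closes the jaw by 0.8 mm per rad; towards -x opens it. Rolling takes 4 to 6.5 N along the stroke, so press with about 10 N: 7 N slips, 18 N in all (press and drag together) is too much. Once the jaws are snug the worm stops, the drag rises and the fingertip slips: stop then
- vial: bystander: small amber glass jar with white cap, 28 mm across, 55 mm tall, on the table; origin under its centre
- puck: bystander: round aluminium sample puck 68 mm across, 28 mm tall, on the table; origin under its centre
- spare_ring: bystander: copper ring 32 mm across, 8 mm tall, lying on the base plate; origin under its centre
- pin_tray: bystander: blue plastic tray 130 x 90 x 35 mm on the table; origin under its centre

How it is judged (in metres and radians):
On the way, in this order (a step that is already met when the one before it is completed fails the run):
1. the jaws are rolled snug on the nut (opening less than 33.5 mm, 32 mm nut) with the nut not yet turned (value of joint jaw above 0.0045 m and horizontal distance between jaw_mid and nut_top below 0.01 m and value of joint nut below 0.12 rad), for 0.2 s.
2. the nut is turned clockwise to its stop (within 0.05 rad) (value of joint nut above 0.6 rad), for 0.1 s.
At the end, for the whole second after the job is handed in: the nut is home (joint within 0.05 rad of its 0.65 stop), the jaws are still snug (opening less than 33.5 mm), the wrench lies flat and still on the plate with its mouth centre within 10 mm of the nut's centre (value of joint nut above 0.6 rad and value of joint jaw above 0.0045 m and horizontal distance between jaw_mid and nut_top below 0.01 m and angle between wrench's own z axis and vertical below 0.1 rad and linear speed of wrench below 0.02 m/s); the robot touches nothing.
It fails at once if the fingers press the worm with more than 18 N (contact force between the fingers and worm above 18 N).
It fails at once if the nut is turned (beyond 0.15 rad) with jaws still gaping (opening over 34 mm), which rounds its corners (value of joint nut above 0.15 rad and value of joint jaw below 0.004 m).
It fails at once if the nut is forced so that its stud twists by 0.09 rad (value of joint stud above 0.09 rad).
It fails at once if the fingers touch the nut with more than 3 N (contact force between the fingers and nut_c0 above 3 N or contact force between the fingers and nut_c1 above 3 N or contact force between the fingers and nut_c2 above 3 N).
It fails at once if a bystander is moved by more than 20 mm (distance of any of vial, puck, spare_ring, pin_tray from where it was at the start of the episode above 0.02 m).
It also fails if it takes over 70 s, if anything falls off the work surface, if the arm or the gripper's body presses on something with over 40 N, if the wrist force passes 120 N, or if a joint passes its speed limit or range.

## Working session

There is one attempt and no reset: what is moved stays moved. The work goes in short steps, Python scripts to look and compute and a tool call to move; the robot and the scene stay as the last step left them, time stands still between calls to the robot, and variables do not carry over. Pictures are saved under pics/ and viewed, at most 10 in all, crops included, and the job is handed in when it is done.

Besides the shell and the picture viewer there is one more tool, called after "Call:" as name([rows], argument=value, ...), one row to a line, values as JSON. play_rows: Moves the arm, as the interface text tells. Its arguments: {"type":"object","properties":{"plan":{"type":"array","items":{"type":"array","items":{"type":"number"}}},"grip":{"type":"number"}},"required":["plan"]}

```bash
mkdir -p pics
python3 - <<'E'
from plant import *
import cv2
o=get_obs();print({k:o[k] for k in('clock','tool_pos','orientation','force','opening')})
for c in('top','side','wrist'):
    s=snapshot(c);cv2.imwrite(f'pics/{c}0.png',s['frame'][:,:,::-1])
    print(c,s['position'],s['attitude'])
    for t in('nut_top','jaw_mid','push_point','worm_top','cone_top','base','wrench','spare_ring','vial','puck','pin_tray'):
        r=spot_point(c,t)
        if r: print(t,[(round(q['score'],2),[round(float(v),4) for v in q['position']]) for q in r[:2]])
E
```

```text
{'clock': 0.0, 'tool_pos': array([0.15891879, 0.65555384, 0.24462347]), 'orientation': array([ 1.79905941e+02, -7.65335113e-03, -1.36292807e+01]), 'force': array([ 1.37183531, -0.15388025, -0.38907179]), 'opening': 0.08757048493631599}
top [ 0.40899977 -0.03084862  0.90381251] [-170.23843482    1.18590128  -90.84211155]
nut_top [(0.46, [0.5195, 0.0762, 0.0576])]
jaw_mid [(0.95, [0.5166, 0.0747, 0.0498]), (0.58, [0.5199, 0.0746, 0.0316])]
push_point [(0.76, [0.6044, -0.0857, 0.047])]
worm_top [(0.78, [0.5487, 0.0444, 0.0507])]
cone_top [(0.71, [0.5928, 0.1594, 0.0803])]
base [(0.67, [0.5087, 0.0042, 0.0079])]
wrench [(0.84, [0.5171, 0.0747, 0.029])]
spare_ring [(0.47, [0.3747, 0.087, 0.0319])]
vial [(0.61, [0.4466, 0.3736, 0.0005])]
puck [(0.98, [0.5689, 0.366, -0.0029])]
pin_tray [(0.63, [0.4676, -0.3611, -0.0005])]
side [ 0.3800311  -0.91540717  0.83801412] [-129.52729929   -0.9137458    -7.74692103]
nut_top [(0.57, [0.5204, 0.0754, 0.0541])]
jaw_mid [(0.66, [0.5136, 0.0704, 0.0475])]
push_point [(0.98, [0.6024, -0.0817, 0.0475]), (0.68, [0.593, 0.1615, 0.08])]
worm_top [(0.76, [0.549, 0.041, 0.0544]), (0.65, [0.5075, 0.0016, 0.0082])]
cone_top [(0.85, [0.5909, 0.1595, 0.0792])]
base [(0.78, [0.5077, 0.0024, 0.0076]), (0.68, [0.5175, 0.0765, 0.0331])]
wrench [(0.66, [0.5181, 0.0713, 0.0324])]
spare_ring [(0.44, [0.3743, 0.0883, 0.0338])]
vial [(0.61, [0.4442, 0.3722, 0.0005])]
puck [(0.53, [0.5709, 0.3679, -0.0013])]
pin_tray [(0.97, [0.467, -0.3581, 0.0009])]
wrist [0.22493775 0.64029762 0.38543033] [ 1.65494874e+02  5.41633082e-02 -1.03644888e+02]
```

View pics/top0.png

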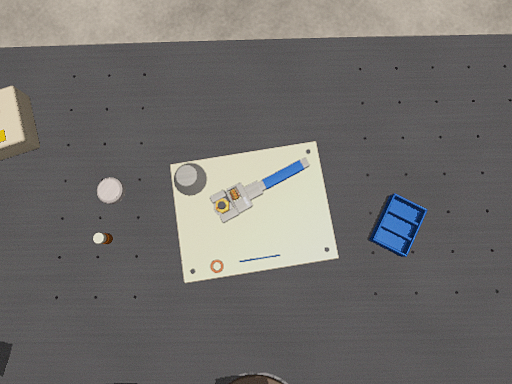

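View pics/wrist0.png

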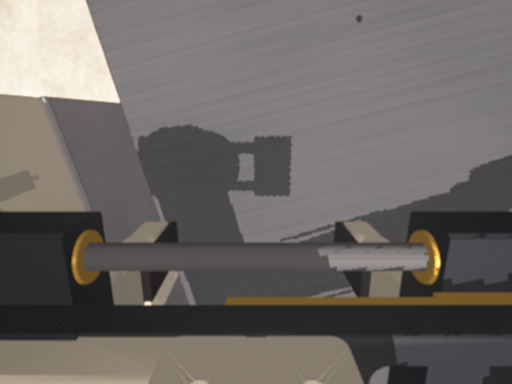

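The top view shows the nut at about (222,205), the worm at (235,194), and the handle running to (308,162). The cone is at (190,178). The networks agree with this layout. Next I move above the worm.

Call:
play_rows([
  [2.6,2.5,0,0,0,0],
  [2.6,2.5,0,0,0,0],
  [2.6,2.5,0,0,0,0],
  [2.6,2.5,0,0,0,0],
  [2.6,2.5,0,0,0,0],
  [2.6,2.5,0,0,0,0],
  [2.6,2.5,0,0,0,0],
  [2.6,2.5,0,0,0,0],
  [2.6,2.5,0,0,0,0],
  [2.6,2.5,0,0,0,0],
  [2.6,2.5,0,0,0,0],
  [2.6,2.5,0,0,0,0],
  [2.6,2.5,0,0,0,0],
  [2.6,2.5,0,0,0,0],
  [2.6,2.5,0,0,0,0],
  [2.6,2.5,0,0,0,0],
  [2.6,2.5,0,0,0,0],
  [2.6,2.5,0,0,0,0],
  [2.6,2.5,0,0,0,0],
  [2.6,2.5,0,0,0,0],
], grip=0)

```text
clock: 3.47
tool_pos: [0.5473, 0.0458, 0.2459]
orientation: [-180.0, -0.0, -13.6]
force: [1.1, 0.2, -0.1]
opening: 0.0004
gripper_force: 0.0
```

Call:
play_rows([
  [0,0,0,0,0,-7],
  [0,0,0,0,0,-7],
  [0,0,0,0,0,-7],
  [0,0,0,0,0,-7],
  [0,0,0,0,0,-7],
  [0,0,0,0,0,-7],
  [0,0,0,0,0,0],
])

```text
clock: 4.05
tool_pos: [0.5466, 0.0475, 0.2457]
orientation: [180.0, -0.0, 28.7]
force: [0.1, -0.5, -0.1]
opening: 0.0004
gripper_force: 0.0
```

```bash
cat > h.py <<'E'
from plant import *
import numpy as np, cv2
def see(cams,things):
    for c in cams:
        s=snapshot(c);cv2.imwrite(f'pics/{c}_{get_obs()["clock"]:.1f}.png',s['frame'][:,:,::-1]); print(c)
        for t in things:
            r=spot_point(c,t)
            if r: print(t,[(round(q['score'],2),[round(float(v),4) for v in q['position']]) for q in r[:2]])
def st():
    o=get_obs();print(round(o['clock'],2),o['tool_pos'].round(4),o['orientation'].round(2),'F',o['force'].round(2),'op',round(o['opening'],4),'j',np.round(o['joint_pos'],0))
E
python3 -c "
from h import *
st();see(['wrist'],['nut_top','jaw_mid','push_point','worm_top','cone_top','wrench']);st()"; ls pics
```

```text
4.05 [0.5466 0.0475 0.2457] [ 1.80e+02 -1.00e-02  2.87e+01] F [ 0.09 -0.46 -0.07] op 0.0004 j [ 25.   9. -15.  -0. -66.  93.]
wrist
nut_top [(0.94, [0.5197, 0.0756, 0.0545])]
jaw_mid [(0.73, [0.521, 0.0747, 0.0437])]
push_point [(0.7, [0.6053, -0.0861, 0.0487])]
worm_top [(0.71, [0.5501, 0.0451, 0.0535]), (0.68, [0.5644, 0.3663, -0.0023])]
cone_top [(0.97, [0.5907, 0.1571, 0.0822]), (0.3, [0.5653, 0.3692, 0.0016])]
wrench [(0.76, [0.5162, 0.0753, 0.0356]), (0.68, [0.5922, 0.1569, 0.0814])]
4.4 [0.5466 0.0476 0.2456] [ 1.800e+02 -1.000e-02  2.828e+01] F [-0.81  0.17  1.03] op 0.0004 j [ 25.   9. -15.   0. -66.  93.]
side0.png
top0.png
wrist0.png
wrist_4.1.png
```

View pics/wrist_4.1.png

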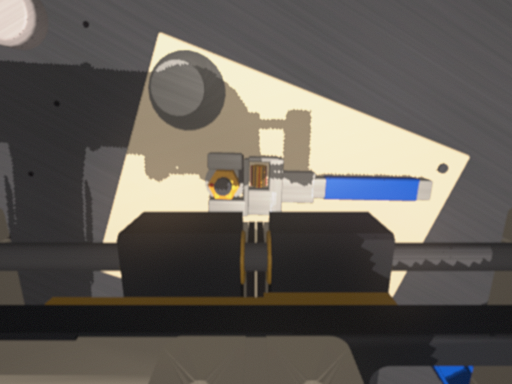

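The wrench lies horizontally in the wrist view, with the worm at (258,177) and the nut at (223,185), so the tool yaw matches. Next I descend to just above the worm.

Call:
play_rows([
  [0.3,1.2,0,0,0,0],
  [0,0,2,0,0,0],
  [0,0,2,0,0,0],
  [0,0,2,0,0,0],
  [0,0,2,0,0,0],
  [0,0,2,0,0,0],
  [0,0,2,0,0,0],
  [0,0,2,0,0,0],
  [0,0,1.8,0,0,0],
  [0,0,0,0,0,0],
  [0,0,0,0,0,0],
])

```text
clock: 5.32
tool_pos: [0.5548, 0.0378, 0.087]
orientation: [180.0, 0.1, 28.3]
force: [-0.1, -0.2, 0.2]
opening: 0.0007
gripper_force: 0.0
```

```bash
python3 -c "
from h import *
st();see(['wrist'],['worm_top','nut_top','jaw_mid'])
see(['side'],['worm_top','nut_top','jaw_mid'])
st();s=cv2.imread('pics/wrist_%.1f.png'%0) if 0 else None"
ls pics
python3 - <<'E'
import cv2,glob,os
a=sorted(glob.glob('pics/wrist_*'),key=os.path.getmtime)[-1];b=sorted(glob.glob('pics/side_*'),key=os.path.getmtime)[-1]
A=cv2.imread(a);B=cv2.imread(b)
# side crop about the worm later
cv2.imwrite('pics/pair.png',cv2.hconcat([cv2.resize(A,(400,300)),cv2.resize(B[100:292,130:386],(400,300))]))
E
```

```text
5.32 [0.5548 0.0378 0.087 ] [1.800e+02 1.300e-01 2.835e+01] F [-0.06 -0.23  0.22] op 0.0007 j [ 24.  18. -26.   0. -46.  94.]
wrist
worm_top [(0.91, [0.5495, 0.0456, 0.0541])]
side
worm_top [(0.89, [0.5491, 0.0445, 0.0527])]
nut_top [(0.6, [0.5168, 0.0742, 0.0537])]
jaw_mid [(0.77, [0.5166, 0.0703, 0.0492])]
5.72 [0.5553 0.0386 0.0884] [ 1.7999e+02 -8.0000e-02  2.8380e+01] F [ 0.09  0.12 -0.81] op 0.0004 j [ 24.  18. -26.   0. -46.  94.]
side0.png
side_5.6.png
top0.png
wrist0.png
wrist_4.1.png
wrist_5.4.png
```

View pics/pair.png

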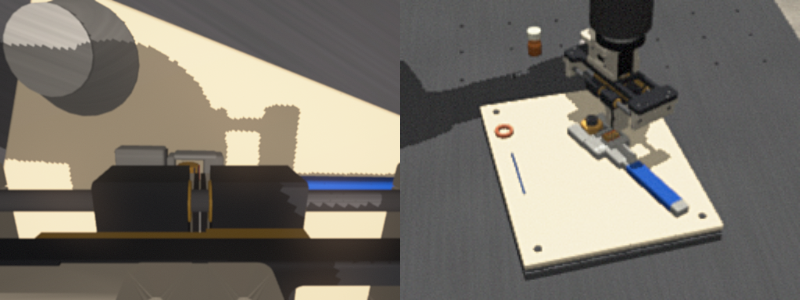

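The left half shows the finger over the worm. The side view shows the finger standing on the wrench head behind the nut. Next I step down gently.

Call:
play_rows([
  [0,0,0.5,0,0,0],
  [0,0,0.4,0,0,0],
  [0,0,0.2,0,0,0],
  [0,0,0,0,0,0],
  [0,0,0,0,0,0],
])

```text
clock: 6.13
tool_pos: [0.5548, 0.0383, 0.0762]
orientation: [-180.0, 0.0, 28.4]
force: [-0.2, 0.3, 0.1]
opening: 0.0004
gripper_force: 0.0
```

Call:
play_rows([
  [0,0,0.05,0,0,0],
  [0,0,0.05,0,0,0],
  [0,0,0,0,0,0],
  [0,0,0,0,0,0],
])

```text
clock: 6.47
tool_pos: [0.555, 0.0384, 0.0756]
orientation: [180.0, -0.0, 28.4]
force: [-0.5, 0.4, -0.6]
opening: 0.0003
gripper_force: 0.0
```

Call:
play_rows([
  [0,0,0.05,0,0,0],
  [0,0,0,0,0,0],
  [0,0,0,0,0,0],
])

```text
clock: 6.72
tool_pos: [0.5549, 0.0384, 0.0751]
orientation: [180.0, 0.0, 28.4]
force: [0.4, 0.6, 0.3]
opening: 0.0
gripper_force: 0.0
```

No contact yet. The tip's extent along tool y is uncertain, so I turn 90° to put the known 19 mm pad width along the stroke.

Call:
play_rows([
  [0,0,-1,0,0,0],
  [0,0,0,0,0,7],
  [0,0,0,0,0,7],
  [0,0,0,0,0,7],
  [0,0,0,0,0,7],
  [0,0,0,0,0,7],
  [0,0,0,0,0,7],
  [0,0,0,0,0,7],
  [0,0,0,0,0,7],
  [0,0,0,0,0,7],
  [0,0,0,0,0,7],
  [0,0,0,0,0,7],
  [0,0,0,0,0,7],
  [0,0,0,0,0,6],
  [-0.1,0.2,0,0,0,0],
  [0,0,0,0,0,0],
  [0,0,0,0,0,0],
])

```text
clock: 8.13
tool_pos: [0.5527, 0.0384, 0.0855]
orientation: [-180.0, -0.0, -61.4]
force: [-0.0, -0.3, 0.6]
opening: 0.0002
gripper_force: 0.0
```

```bash
python3 -c "
from h import *
st();see(['wrist'],['worm_top','nut_top','jaw_mid','wrench','push_point']);st()"
```

```text
8.13 [0.5527 0.0384 0.0855] [-179.98   -0.    -61.41] F [-0.   -0.29  0.63] op 0.0002 j [ 24.  18. -26.   0. -45.   4.]
wrist
worm_top [(0.98, [0.5515, 0.0428, 0.0543])]
8.43 [0.5527 0.0383 0.0851] [-180.     -0.    -61.58] F [-0.33 -0.59 -0.21] op 0.0003 j [ 24.  18. -26.   0. -45.   4.]
```

Call:
play_rows([
  [0,0,0.5,0,0,0],
  [0,0,0.5,0,0,0],
  [0,0,0,0,0,0],
  [0,0,0.05,0,0,0],
  [0,0,0,0,0,0],
  [0,0,0,0,0,0],
])

```text
clock: 8.93
tool_pos: [0.5528, 0.0384, 0.0745]
orientation: [180.0, -0.0, -61.6]
force: [-0.6, 0.6, 0.1]
opening: 0.0007
gripper_force: 0.0
```

Call:
play_rows([
  [0,0,0.05,0,0,0],
  [0,0,0,0,0,0],
  [0,0,0,0,0,0],
])

```text
clock: 9.18
tool_pos: [0.5528, 0.0384, 0.0742]
orientation: [-180.0, -0.0, -61.6]
force: [-0.4, 0.1, -0.0]
opening: 0.0002
gripper_force: 0.0
```

Call:
play_rows([
  [0,0,0.05,0,0,0],
  [0,0,0,0,0,0],
  [0,0,0,0,0,0],
])

```text
clock: 9.43
tool_pos: [0.5527, 0.0383, 0.0736]
orientation: [-180.0, 0.0, -61.6]
force: [-0.8, 0.7, 0.5]
opening: 0.0005
gripper_force: 0.0
```

Call:
play_rows([
  [0,0,0.05,0,0,0],
  [0,0,0,0,0,0],
  [0,0,0,0,0,0],
])

```text
clock: 9.68
tool_pos: [0.5528, 0.0384, 0.0733]
orientation: [-180.0, -0.0, -61.6]
force: [-0.2, -0.4, 2.7]
opening: 0.0004
gripper_force: 1.5
```

Call:
play_rows([
  [0,0,0.03,0,0,0],
  [0,0,0,0,0,0],
  [0,0,0,0,0,0],
])

```text
clock: 9.93
tool_pos: [0.5528, 0.0384, 0.073]
orientation: [-180.0, -0.0, -61.6]
force: [-2.4, -0.5, 5.5]
opening: 0.0009
gripper_force: 2.5
```

Call:
play_rows([
  [0,0,0.03,0,0,0],
  [0,0,0,0,0,0],
  [0,0,0,0,0,0],
])

```text
clock: 10.18
tool_pos: [0.5528, 0.0384, 0.0729]
orientation: [-180.0, -0.0, -61.6]
force: [-1.7, -0.2, 7.0]
opening: 0.0004
gripper_force: 3.2
```

Call:
play_rows([
  [0,0,0.04,0,0,0],
  [0,0,0,0,0,0],
  [0,0,0,0,0,0],
])

```text
clock: 10.43
tool_pos: [0.5529, 0.0384, 0.0726]
orientation: [-180.0, -0.0, -61.6]
force: [-2.5, -0.3, 9.0]
opening: 0.0002
gripper_force: 4.1
```

Call:
play_rows([
  [-0.05,0,0,0,0,0],
  [-0.05,0,0,0,0,0],
  [-0.05,0,0,0,0,0],
  [-0.05,0,0,0,0,0],
])

```text
clock: 10.77
tool_pos: [0.5522, 0.0397, 0.0727]
orientation: [-180.0, -0.1, -61.6]
force: [-0.6, -3.6, 7.5]
opening: 0.0003
gripper_force: 3.7
```

Call:
play_rows([
  [-0.05,0,0.03,0,0,0],
  [-0.1,0,0,0,0,0],
  [-0.1,0,0,0,0,0],
  [-0.1,0,0,0,0,0],
])

```text
clock: 11.1
tool_pos: [0.5508, 0.0424, 0.0727]
orientation: [-180.0, -0.1, -61.6]
force: [0.4, -6.8, 8.7]
opening: 0.0003
gripper_force: 4.1
```

Call:
play_rows([
  [-0.1,0,0,0,0,0],
  [-0.1,0,0,0,0,0],
  [-0.1,0,0,0,0,0],
])

```text
clock: 11.35
tool_pos: [0.5495, 0.0449, 0.0727]
orientation: [-180.0, -0.1, -61.6]
force: [1.6, -6.6, 7.8]
opening: 0.0007
gripper_force: 4.0
```

Call:
play_rows([
  [-0.1,0,0.02,0,0,0],
  [-0.1,0,0,0,0,0],
  [-0.1,0,0,0,0,0],
  [-0.1,0,0,0,0,0],
])

```text
clock: 11.68
tool_pos: [0.5478, 0.0485, 0.0726]
orientation: [-179.9, -0.1, -61.6]
force: [1.7, -7.3, 8.3]
opening: 0.0004
gripper_force: 4.3
```

Call:
play_rows([
  [-0.1,0,0,0,0,0],
  [-0.1,0,0,0,0,0],
  [-0.1,0,0,0,0,0],
])

```text
clock: 11.93
tool_pos: [0.5464, 0.0511, 0.0726]
orientation: [-179.9, -0.1, -61.6]
force: [2.1, -7.7, 7.4]
opening: 0.0005
gripper_force: 4.2
```

Call:
play_rows([
  [0,0,-0.5,0,0,0],
  [0.8,0,0,0,0,0],
  [0.8,0,0,0,0,0],
  [0,0,0.4,0,0,0],
  [0,0,0.03,0,0,0],
  [0,0,0.03,0,0,0],
  [0,0,0,0,0,0],
  [0,0,0,0,0,0],
])

```text
clock: 12.6
tool_pos: [0.5539, 0.0374, 0.0725]
orientation: [-179.9, -0.1, -61.6]
force: [0.6, -3.7, 8.0]
opening: 0.0005
gripper_force: 3.9
```

Call:
play_rows([
  [0,0,0.02,0,0,0],
  [0,0,0,0,0,0],
  [0,0,0,0,0,0],
])

```text
clock: 12.85
tool_pos: [0.5539, 0.0374, 0.0724]
orientation: [-179.9, -0.1, -61.6]
force: [1.6, -4.5, 8.8]
opening: 0.0008
gripper_force: 4.3
```

Call:
play_rows([
  [-0.1,0,0.02,0,0,0],
  [-0.1,0,0,0,0,0],
  [-0.1,0,0,0,0,0],
  [-0.1,0,0,0,0,0],
])

```text
clock: 13.18
tool_pos: [0.5522, 0.0406, 0.0725]
orientation: [-179.9, -0.1, -61.6]
force: [2.4, -7.6, 10.8]
opening: 0.0003
gripper_force: 4.9
```

Call:
play_rows([
  [-0.1,0,0.01,0,0,0],
  [-0.1,0,0,0,0,0],
  [-0.1,0,0,0,0,0],
  [-0.1,0,0,0,0,0],
])

```text
clock: 13.52
tool_pos: [0.5504, 0.0441, 0.0724]
orientation: [-179.9, -0.1, -61.6]
force: [1.5, -6.1, 10.3]
opening: 0.0007
gripper_force: 5.1
```

Call:
play_rows([
  [-0.1,0,0.01,0,0,0],
  [-0.1,0,0,0,0,0],
  [-0.1,0,0,0,0,0],
  [-0.1,0,0,0,0,0],
])

```text
clock: 13.85
tool_pos: [0.5488, 0.0477, 0.0724]
orientation: [-179.9, -0.1, -61.6]
force: [3.0, -6.8, 10.2]
opening: -0.0001
gripper_force: 5.1
```

Call:
play_rows([
  [-0.1,0,0.01,0,0,0],
  [-0.1,0,0,0,0,0],
  [-0.1,0,0,0,0,0],
])

```text
clock: 14.1
tool_pos: [0.5475, 0.0504, 0.0724]
orientation: [-179.9, -0.1, -61.6]
force: [2.5, -7.5, 10.1]
opening: 0.0004
gripper_force: 5.1
```

Call:
play_rows([
  [0,0,-0.5,0,0,0],
  [0.7,0,0,0,0,0],
  [0.7,0,0,0,0,0],
  [0,0,0.4,0,0,0],
  [0,0,0.04,0,0,0],
  [0,0,0.03,0,0,0],
  [0,0,0,0,0,0],
  [0,0,0,0,0,0],
])

```text
clock: 14.77
tool_pos: [0.5532, 0.0381, 0.0721]
orientation: [-180.0, -0.1, -61.6]
force: [-0.8, -4.0, 11.4]
opening: 0.0003
gripper_force: 5.5
```

Call:
play_rows([
  [-0.1,0,0.01,0,0,0],
  [-0.1,0,0,0,0,0],
  [-0.1,0,0,0,0,0],
  [-0.1,0,0,0,0,0],
])

```text
clock: 15.1
tool_pos: [0.5516, 0.0413, 0.0723]
orientation: [-180.0, -0.1, -61.6]
force: [0.4, -8.1, 10.7]
opening: 0.0003
gripper_force: 5.7
```

Call:
play_rows([
  [-0.1,0,0,0,0,0],
  [-0.1,0,0,0,0,0],
  [-0.1,0,0,0,0,0],
])

```text
clock: 15.35
tool_pos: [0.5504, 0.0439, 0.0723]
orientation: [-179.9, -0.1, -61.6]
force: [1.1, -7.3, 11.0]
opening: 0.0005
gripper_force: 5.5
```

Call:
play_rows([
  [-0.1,0,0,0,0,0],
  [-0.1,0,0,0,0,0],
  [-0.1,0,0,0,0,0],
])

```text
clock: 15.6
tool_pos: [0.5491, 0.0466, 0.0724]
orientation: [-179.9, -0.1, -61.6]
force: [2.1, -6.7, 10.9]
opening: 0.0005
gripper_force: 5.3
```

Call:
play_rows([
  [-0.1,0,0,0,0,0],
  [-0.1,0,0,0,0,0],
  [-0.1,0,0,0,0,0],
])

```text
clock: 15.85
tool_pos: [0.5479, 0.0494, 0.0724]
orientation: [-179.9, -0.1, -61.6]
force: [2.3, -7.1, 9.9]
opening: 0.0008
gripper_force: 5.2
```

Call:
play_rows([
  [0,0,-0.5,0,0,0],
  [0.6,0,0,0,0,0],
  [0.6,0,0,0,0,0],
  [0,0,0.4,0,0,0],
  [0,0,0.04,0,0,0],
  [0,0,0.03,0,0,0],
  [0,0,0,0,0,0],
  [0,0,0,0,0,0],
])

```text
clock: 16.52
tool_pos: [0.5527, 0.0391, 0.0723]
orientation: [-180.0, -0.1, -61.6]
force: [-0.8, -3.5, 10.4]
opening: 0.0001
gripper_force: 5.4
```

Call:
play_rows([
  [-0.1,0,0,0,0,0],
  [-0.1,0,0,0,0,0],
  [-0.1,0,0,0,0,0],
])

```text
clock: 16.77
tool_pos: [0.5514, 0.0415, 0.0724]
orientation: [-180.0, -0.1, -61.6]
force: [1.0, -6.2, 10.6]
opening: 0.0004
gripper_force: 5.2
```

Call:
play_rows([
  [-0.1,0,0,0,0,0],
  [-0.1,0,0,0,0,0],
  [-0.1,0,0,0,0,0],
])

```text
clock: 17.02
tool_pos: [0.5502, 0.0439, 0.0724]
orientation: [-180.0, -0.1, -61.6]
force: [2.4, -5.7, 10.8]
opening: 0.0001
gripper_force: 5.0
```

Call:
play_rows([
  [-0.1,0,0,0,0,0],
  [-0.1,0,0,0,0,0],
  [-0.1,0,0,0,0,0],
])

```text
clock: 17.27
tool_pos: [0.549, 0.0466, 0.0725]
orientation: [-179.9, -0.1, -61.6]
force: [2.7, -6.9, 8.9]
opening: 0.0003
gripper_force: 4.8
```

Call:
play_rows([
  [-0.1,0,0,0,0,0],
  [-0.1,0,0,0,0,0],
  [-0.1,0,0,0,0,0],
])

```text
clock: 17.52
tool_pos: [0.5478, 0.0494, 0.0726]
orientation: [-179.9, -0.1, -61.6]
force: [2.4, -6.4, 9.9]
opening: 0.0005
gripper_force: 4.6
```

Call:
play_rows([
  [0,0,-1,0,0,0],
  [0,0,-3,0,0,0],
  [0,0,-3,0,0,0],
  [-3,0,0,0,0,0],
  [-3,0,0,0,0,0],
  [-1,0,0,0,0,0],
  [0,0,0,0,0,0],
  [0,0,0,0,0,0],
])

```text
clock: 18.18
tool_pos: [0.5127, 0.1121, 0.1416]
orientation: [180.0, 0.0, -61.5]
force: [0.3, -0.2, 0.3]
opening: 0.0003
gripper_force: 0.0
```

```bash
python3 -c "
from h import *
st();see(['wrist'],['worm_top','nut_top','jaw_mid','wrench','push_point'])
s=snapshot('wrist');print({k:s[k] for k in s if k!='frame'})
f=s['frame'][:,:,::-1];cv2.imwrite('pics/w1.png',cv2.resize(f[0:250,90:420],(792,600),interpolation=cv2.INTER_CUBIC))"
```

```text
18.18 [0.5127 0.1121 0.1416] [ 1.7997e+02  1.0000e-02 -6.1540e+01] F [ 0.27 -0.22  0.34] op 0.0003 j [ 34.  12. -26.  -0. -52.  -5.]
wrist
worm_top [(0.71, [0.5485, 0.0453, 0.0531])]
nut_top [(0.66, [0.5223, 0.0745, 0.0513])]
{'fx': 301.6858368674161, 'fy': 301.6858368674161, 'cx': 255.45487463252192, 'cy': 192.20611025186113, 'k1': -0.0022356979936534165, 'position': array([0.54581636, 0.0522668 , 0.28134413]), 'attitude': array([ 1.65457350e+02,  8.39302029e-04, -1.51703706e+02])}
```

View pics/w1.png

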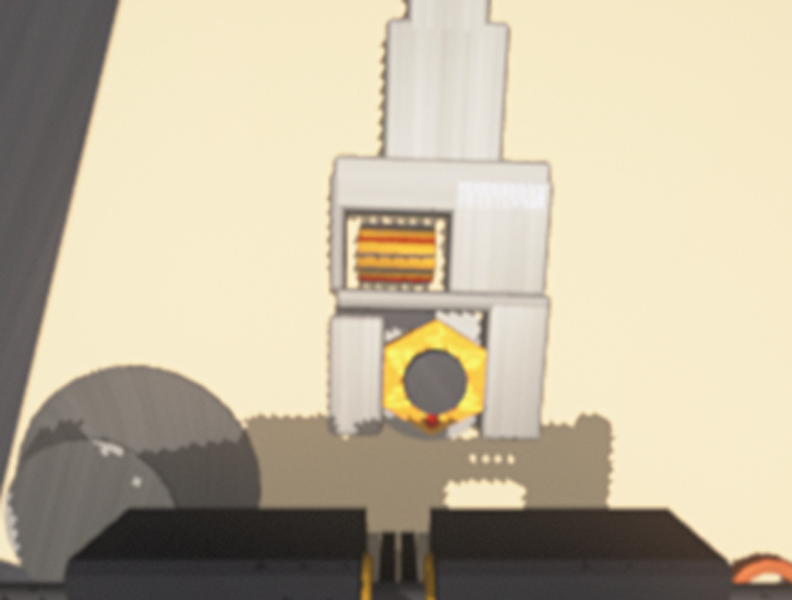

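Run:
```python
from h import *
s=snapshot('wrist');f=s['frame']
big=cv2.resize(f[115:190,225:325],(800,600),interpolation=cv2.INTER_NEAREST)[:,:,::-1]
cv2.imwrite('pics/w2.png',big)
g=f.astype(int).sum(2)//3
for r in (131,133,135,165,176,178): print(r,g[r,244:256],g[r,286:300])
# project test: pixel->plane z
from scipy.spatial.transform import Rotation as R
Rm=R.from_euler('xyz',s['attitude'],degrees=True).as_matrix()
def w(u,v,z):
    d=Rm@np.array([(u-s['cx'])/s['fx'],(v-s['cy'])/s['fy'],1]);p=s['position'];return p+d*(z-p[2])/d[2]
for z in(.0495,.053):
  print(z,'mm/px',np.linalg.norm(w(292,133,z)-w(250,133,z))/42*1e3,np.linalg.norm(w(292,155,z)-w(250,155,z))/42*1e3)
```

```text
131 [142 142 142 139 133 121 114 114 114 114 116 115] [185 194 219 218 184 121  96 134 185 220 229 227 225 223]
133 [211 209 211 207 189 156 121 111 114 113 114 114] [221 222 217 190 138  93  97 142 191 223 228 226 224 222]
135 [223 223 225 223 202 163 123 110 113 116 124 125] [220 220 210 172 121  86 101 149 196 223 228 226 222 220]
165 [207 207 206 192 165 156 174 184 183 188 193 193] [189 186 181 177 174 176 185 201 208 207 203 201 201 203]
176 [118 111 111 107 100 105 119 121 115 113 112 114] [172 141 107  89 114 159 186 200 199 195 195 195 197 198]
178 [112 112 111 105 105 118 133 135 131 126 120 116] [185 158 133 110 121 161 187 197 198 195 194 193 195 198]
0.0495 mm/px 0.7556123354416813 0.7694635026683821
0.053 mm/px 0.7442076113440623 0.7578497180072425
```

View pics/w2.png

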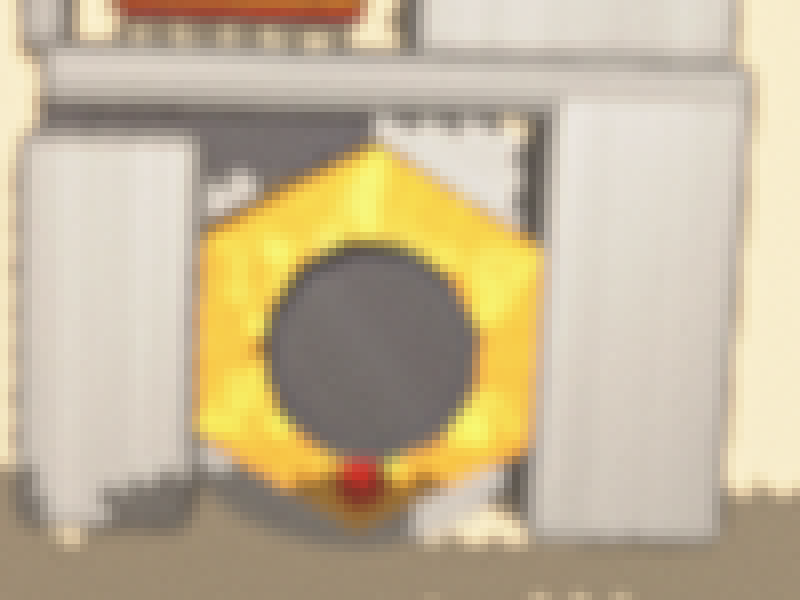

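The crop shows the jaw edges at columns of about 248.9 and 293.1 px, about 44.2 px apart. That is roughly 33 mm, against a nut width of about 43.1 px. The jaws are nearly snug, so I give one more stroke.

Call:
play_rows([
  [3,0,0,0,0,0],
  [3,0,0,0,0,0],
  [2.2,0,0,0,0,0],
  [0,0,3,0,0,0],
  [0,0,3,0,0,0],
  [0,0,0.5,0,0,0],
  [0,0,0,0,0,0],
  [0,0,0.4,0,0,0],
  [0,0,0,0,0,0],
  [0,0,0.05,0,0,0],
  [0,0,0,0,0,0],
  [0,0,0,0,0,0],
])

```text
clock: 19.58
tool_pos: [0.5527, 0.0402, 0.0733]
orientation: [-179.9, -0.0, -61.6]
force: [0.9, 0.4, 2.1]
opening: 0.0003
gripper_force: 1.1
```

Call:
play_rows([
  [0,0,0.02,0,0,0],
  [0,0,0,0,0,0],
  [0,0,0,0,0,0],
])

```text
clock: 19.83
tool_pos: [0.5528, 0.04, 0.0729]
orientation: [-179.9, -0.0, -61.6]
force: [-0.5, 1.6, 7.1]
opening: 0.001
gripper_force: 2.9
```

Call:
play_rows([
  [0,0,0.04,0,0,0],
  [0,0,0,0,0,0],
  [0,0,0,0,0,0],
])

```text
clock: 20.08
tool_pos: [0.5528, 0.0399, 0.0727]
orientation: [-179.9, -0.0, -61.6]
force: [0.0, 0.3, 8.2]
opening: 0.0006
gripper_force: 3.9
```

Call:
play_rows([
  [-0.1,0,0.02,0,0,0],
  [-0.1,0,0,0,0,0],
  [-0.1,0,0,0,0,0],
])

```text
clock: 20.33
tool_pos: [0.5518, 0.0421, 0.0727]
orientation: [-179.9, -0.1, -61.6]
force: [1.8, -3.3, 8.2]
opening: 0.0009
gripper_force: 3.9
```

Call:
play_rows([
  [-0.1,0,0,0,0,0],
  [-0.1,0,0,0,0,0],
  [-0.1,0,0,0,0,0],
])

```text
clock: 20.58
tool_pos: [0.5506, 0.0444, 0.0728]
orientation: [-179.9, -0.1, -61.6]
force: [3.5, -5.3, 7.7]
opening: 0.0002
gripper_force: 3.6
```

Call:
play_rows([
  [-0.1,0,0,0,0,0],
  [-0.1,0,0,0,0,0],
  [-0.1,0,0,0,0,0],
])

```text
clock: 20.83
tool_pos: [0.5492, 0.0471, 0.0728]
orientation: [-179.9, -0.1, -61.6]
force: [3.9, -5.1, 7.8]
opening: 0.0007
gripper_force: 3.6
```

Call:
play_rows([
  [-0.1,0,0,0,0,0],
  [-0.1,0,0,0,0,0],
  [-0.1,0,0,0,0,0],
])

```text
clock: 21.08
tool_pos: [0.5479, 0.0497, 0.0728]
orientation: [-179.9, -0.1, -61.6]
force: [3.5, -5.1, 7.6]
opening: 0.0001
gripper_force: 3.5
```

Call:
play_rows([
  [0,0,-0.5,0,0,0],
  [0.6,0,0,0,0,0],
  [0.6,0,0,0,0,0],
  [0,0,0.4,0,0,0],
  [0,0,0.06,0,0,0],
  [0,0,0.04,0,0,0],
  [0,0,0,0,0,0],
  [0,0,0,0,0,0],
])

```text
clock: 21.75
tool_pos: [0.5527, 0.0391, 0.0722]
orientation: [-180.0, -0.1, -61.6]
force: [-0.9, -3.0, 11.7]
opening: 0.0004
gripper_force: 5.6
```

Call:
play_rows([
  [0,0,0.02,0,0,0],
  [0,0,0,0,0,0],
])

```text
clock: 21.92
tool_pos: [0.5527, 0.0391, 0.0721]
orientation: [-180.0, -0.1, -61.6]
force: [-1.5, -3.0, 12.3]
opening: 0.0004
gripper_force: 6.1
```

Call:
play_rows([
  [-0.1,0,0,0,0,0],
  [-0.1,0,0,0,0,0],
  [-0.1,0,0,0,0,0],
])

```text
clock: 22.17
tool_pos: [0.5515, 0.0415, 0.0722]
orientation: [-179.9, -0.1, -61.6]
force: [0.3, -5.2, 11.9]
opening: 0.0007
gripper_force: 5.9
```

Call:
play_rows([
  [-0.1,0,0.01,0,0,0],
  [-0.1,0,0,0,0,0],
  [-0.1,0,0,0,0,0],
])

```text
clock: 22.42
tool_pos: [0.5503, 0.0438, 0.0723]
orientation: [-179.9, -0.1, -61.6]
force: [1.2, -8.5, 11.5]
opening: 0.0008
gripper_force: 5.8
```

Call:
play_rows([
  [-0.1,0,0.01,0,0,0],
  [-0.1,0,0,0,0,0],
  [-0.1,0,0,0,0,0],
])

```text
clock: 22.67
tool_pos: [0.5491, 0.0464, 0.0722]
orientation: [-179.9, -0.1, -61.6]
force: [1.7, -8.9, 12.0]
opening: 0.0002
gripper_force: 5.8
```

Call:
play_rows([
  [-0.1,0,0,0,0,0],
  [-0.1,0,0,0,0,0],
  [-0.1,0,0,0,0,0],
])

```text
clock: 22.92
tool_pos: [0.548, 0.0489, 0.0723]
orientation: [-179.9, -0.2, -61.6]
force: [3.0, -10.1, 11.3]
opening: 0.0004
gripper_force: 5.5
```

The drag has risen to about 10 N, so the jaws are snug. I lift and check.

Call:
play_rows([
  [0,0,-1,0,0,0],
  [0,0,-3,0,0,0],
  [0,0,-3,0,0,0],
  [-3,0,0,0,0,0],
  [-3,0,0,0,0,0],
  [-1,0,0,0,0,0],
  [0,0,0,0,0,0],
  [0,0,0,0,0,0],
])

```text
clock: 23.58
tool_pos: [0.5127, 0.1121, 0.1409]
orientation: [180.0, 0.0, -61.5]
force: [1.0, -0.7, -0.2]
opening: 0.0001
gripper_force: 0.0
```

Run:
```python
from h import *
s=snapshot('wrist');f=s['frame']
cv2.imwrite('pics/w3.png',cv2.resize(f[115:190,225:325],(800,600),interpolation=cv2.INTER_NEAREST)[:,:,::-1])
g=f.astype(int).sum(2)//3
for r in (133,135,): print(r,g[r,244:256],g[r,286:300])
see(['wrist','top','side'],['push_point','jaw_mid','nut_top'])
```

```text
133 [223 222 223 224 211 177 132 113 112 113 113 114] [220 220 204 161 117  88  96 141 188 222 228 226 223 223]
135 [224 222 224 222 210 172 131 121 126 134 157 160] [222 208 167 124  99  86 100 146 192 222 227 224 223 220]
wrist
nut_top [(0.93, [0.5226, 0.0728, 0.0532])]
top
push_point [(0.7, [0.6025, -0.0867, 0.0461])]
jaw_mid [(0.77, [0.5195, 0.0789, 0.0486])]
nut_top [(0.41, [0.5213, 0.076, 0.0562])]
side
push_point [(0.77, [0.6023, -0.0847, 0.0474]), (0.64, [0.466, -0.3612, 0.0012])]
jaw_mid [(0.85, [0.5177, 0.0744, 0.0507])]
nut_top [(0.38, [0.5172, 0.0716, 0.0561])]
```

View pics/w3.png

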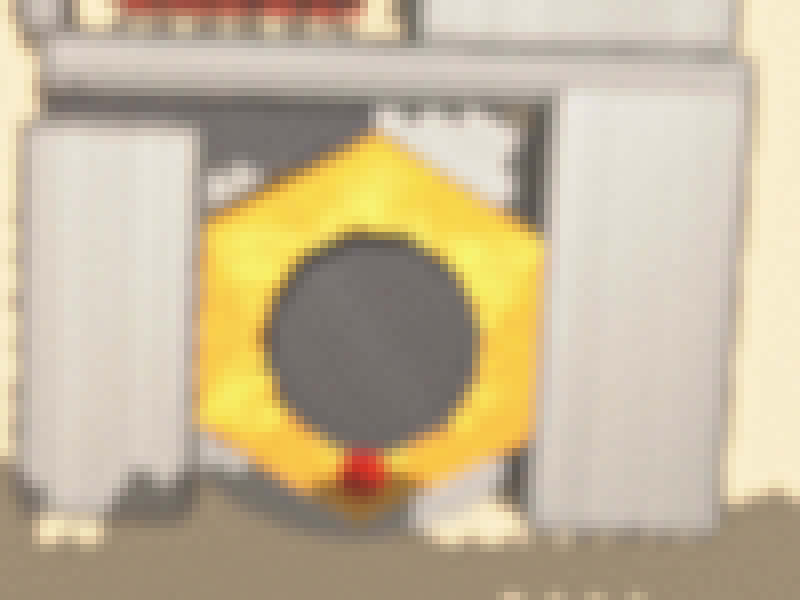

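The jaws now sit against the nut, with edges at about (200,160) and (550,160) in the crop. Next I go to the handle's -y side.

Call:
play_rows([
  [3.6,-0.5,0,0,0,0],
  [3.6,-0.5,0,0,0,0],
  [3.6,-0.5,0,0,0,0],
  [3.6,-0.4,0,0,0,0],
  [3.6,-0.4,0,0,0,0],
  [3.6,-0.4,0,0,0,0],
  [0,0,0,0,0,0],
  [0,0,2,0,0,0],
  [0,0,2,0,0,0],
  [0,0,2,0,0,0],
  [0,0,1.5,0,0,0],
  [0,0,0.5,0,0,0],
  [0,0,0.3,0,0,0],
  [0,0,0,0,0,0],
])

```text
clock: 25.4
tool_pos: [0.6395, -0.0654, 0.0579]
orientation: [180.0, -0.0, -61.6]
force: [-0.5, 0.3, -0.5]
opening: 0.0004
gripper_force: 0.0
```

Run:
```python
from h import *
st();s=snapshot('side')
cv2.imwrite('pics/s1.png',cv2.resize(s['frame'][100:292,130:386],(800,600),interpolation=cv2.INTER_CUBIC)[:,:,::-1])
```

```text
25.4 [ 0.6395 -0.0654  0.0579] [179.97  -0.   -61.61] F [-0.46  0.29 -0.52] op 0.0004 j [ 12.  27. -16.   0. -47.  17.]
```

View pics/s1.png

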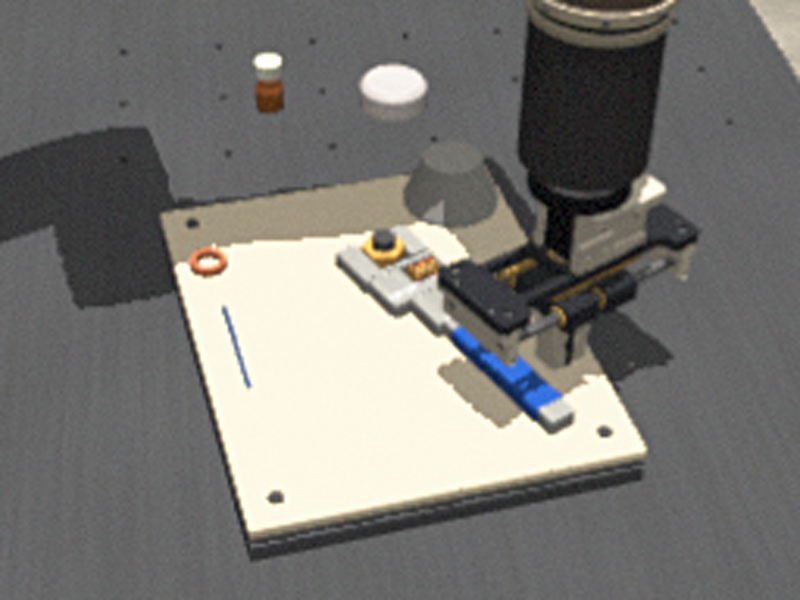

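The finger stands clear on the far side of the handle at about (565,345). Next I approach until contact.

Call:
play_rows([
  [0,0.3,0,0,0,0],
  [0,0.3,0,0,0,0],
  [0,0.2,0,0,0,0],
  [0,0,0,0,0,0],
])

```text
clock: 25.78
tool_pos: [0.6321, -0.0694, 0.0587]
orientation: [-180.0, -0.0, -61.6]
force: [-0.3, -0.6, 0.2]
opening: 0.0005
gripper_force: 0.0
```

Call:
play_rows([
  [0,0.1,0,0,0,0],
  [0,0.1,0,0,0,0],
  [0,0.1,0,0,0,0],
  [0,0,0,0,0,0],
])

```text
clock: 26.12
tool_pos: [0.6296, -0.0707, 0.0581]
orientation: [180.0, 0.0, -61.6]
force: [0.1, 0.7, 0.1]
opening: 0.0007
gripper_force: 0.0
```

Call:
play_rows([
  [0,0.1,0,0,0,0],
  [0,0.1,0,0,0,0],
  [0,0.1,0,0,0,0],
  [0,0,0,0,0,0],
])

```text
clock: 26.45
tool_pos: [0.6269, -0.0721, 0.058]
orientation: [180.0, 0.0, -61.6]
force: [0.3, 0.4, -0.8]
opening: 0.0003
gripper_force: 0.0
```

Call:
play_rows([
  [0,0.1,0,0,0,0],
  [0,0.1,0,0,0,0],
  [0,0.1,0,0,0,0],
  [0,0,0,0,0,0],
])

```text
clock: 26.78
tool_pos: [0.6246, -0.0734, 0.0581]
orientation: [-180.0, -0.0, -61.6]
force: [0.2, -0.3, -1.1]
opening: 0.0
gripper_force: 0.5
```

Call:
play_rows([
  [0,0.1,0,0,0,0],
  [0,0.1,0,0,0,0],
  [0,0.1,0,0,0,0],
])

```text
clock: 27.03
tool_pos: [0.6223, -0.0748, 0.0582]
orientation: [-179.9, -0.0, -61.6]
force: [2.8, 1.8, -1.9]
opening: 0.0005
gripper_force: 1.4
```

Call:
play_rows([
  [0,0.1,0,0,0,0],
  [0,0.1,0,0,0,0],
  [0,0.1,0,0,0,0],
])

```text
clock: 27.28
tool_pos: [0.6195, -0.0763, 0.0582]
orientation: [-180.0, -0.0, -61.6]
force: [2.8, 0.5, -1.3]
opening: 0.0004
gripper_force: 1.7
```

Call:
play_rows([
  [0,0.1,0,0,0,0],
  [0,0.1,0,0,0,0],
  [0,0.1,0,0,0,0],
])

```text
clock: 27.53
tool_pos: [0.6167, -0.0778, 0.0582]
orientation: [-180.0, -0.0, -61.6]
force: [3.2, 1.1, -1.3]
opening: 0.0002
gripper_force: 1.8
```

Contact made, and the handle moves at about 3 N. I follow the arc about the nut.

Call:
play_rows([
  [0.04,0.31,0,0,0,1.3],
  [0.04,0.31,0,0,0,1.3],
  [0.04,0.31,0,0,0,1.3],
  [0.04,0.31,0,0,0,1.3],
  [0.04,0.31,0,0,0,1.3],
  [0.04,0.31,0,0,0,1.3],
  [0.04,0.31,0,0,0,1.3],
  [0.04,0.31,0,0,0,1.3],
])

```text
clock: 28.2
tool_pos: [0.5949, -0.0907, 0.0581]
orientation: [-180.0, 0.0, -72.2]
force: [2.8, 3.2, -0.9]
opening: 0.0002
gripper_force: 2.0
```

Call:
play_rows([
  [0.04,0.31,0,0,0,1],
  [0.04,0.31,0,0,0,1],
  [0.04,0.31,0,0,0,1],
  [0.04,0.31,0,0,0,1],
  [0.04,0.31,0,0,0,1],
  [0.04,0.31,0,0,0,1],
  [0.04,0.31,0,0,0,1],
])

```text
clock: 28.78
tool_pos: [0.5749, -0.099, 0.0582]
orientation: [-180.0, -0.0, -79.1]
force: [3.5, 4.1, -1.1]
opening: 0.0003
gripper_force: 2.0
```

Run:
```python
from h import *
st();see(['top','side'],['push_point','jaw_mid','nut_top'])
```

```text
28.78 [ 0.5749 -0.099   0.0582] [-179.97   -0.    -79.13] F [ 3.47  4.1  -1.12] op 0.0003 j [  9.  23. -24.   0. -43.   1.]
top
push_point [(0.63, [0.5506, -0.1016, 0.0467])]
nut_top [(0.39, [0.5206, 0.0782, 0.0556])]
side
push_point [(0.9, [0.5492, -0.0999, 0.0478])]
jaw_mid [(0.9, [0.5161, 0.0718, 0.0494])]
nut_top [(0.37, [0.5178, 0.0727, 0.0543])]
```

Call:
play_rows([
  [-0.02,0.31,0,0,0,1],
  [0,0.31,0,0,0,1],
  [0.02,0.31,0,0,0,1],
  [0.02,0.31,0,0,0,1],
  [0.02,0.31,0,0,0,1],
  [0.02,0.31,0,0,0,1],
  [0.02,0.31,0,0,0,1],
  [0.02,0.31,0,0,0,1],
])

```text
clock: 29.85
tool_pos: [0.5509, -0.1037, 0.0584]
orientation: [-179.9, -0.0, -87.1]
force: [5.0, -2.8, -1.4]
opening: 0.0002
gripper_force: 2.2
```

Call:
play_rows([
  [0.02,0.31,0,0,0,1],
  [0.02,0.31,0,0,0,1],
  [0.02,0.31,0,0,0,1],
  [0.02,0.31,0,0,0,1],
  [0.02,0.31,0,0,0,1],
])

```text
clock: 30.27
tool_pos: [0.5354, -0.1051, 0.0585]
orientation: [-179.9, -0.0, -92.1]
force: [4.6, -4.2, 0.1]
opening: 0.0005
gripper_force: 2.3
```

Call:
play_rows([
  [0.01,0.15,0,0,0,0.5],
  [0.01,0.15,0,0,0,0.5],
  [0.01,0.15,0,0,0,0.5],
  [0.01,0.15,0,0,0,0.5],
])

```text
clock: 30.6
tool_pos: [0.5294, -0.1052, 0.0585]
orientation: [-179.9, -0.0, -94.1]
force: [4.2, -4.0, 0.2]
opening: 0.0005
gripper_force: 2.3
```

Run:
```python
from h import *
st();see(['top','side'],['push_point','jaw_mid','nut_top'])
```

```text
30.6 [ 0.5294 -0.1052  0.0585] [-1.7992e+02 -3.0000e-02 -9.4090e+01] F [ 4.25 -4.02  0.22] op 0.0005 j [ 10.  19. -30.   0. -41. -14.]
top
push_point [(0.67, [0.5042, -0.1008, 0.0442])]
side
push_point [(0.76, [0.5052, -0.1006, 0.0461])]
jaw_mid [(0.94, [0.5169, 0.0758, 0.051])]
nut_top [(0.54, [0.5193, 0.0744, 0.055])]
```

Call:
play_rows([
  [0.01,0.15,0,0,0,0.5],
  [0.01,0.15,0,0,0,0.5],
  [0.01,0.15,0,0,0,0.5],
])

```text
clock: 31.25
tool_pos: [0.525, -0.1047, 0.0583]
orientation: [-179.9, -0.0, -95.5]
force: [4.2, -4.8, 1.2]
opening: 0.0005
gripper_force: 2.6
```

Call:
play_rows([
  [0.01,0.15,0,0,0,0.5],
  [0.01,0.15,0,0,0,0.5],
])

```text
clock: 31.42
tool_pos: [0.5219, -0.1046, 0.0583]
orientation: [-179.9, -0.0, -96.6]
force: [4.6, -4.1, 0.6]
opening: 0.0008
gripper_force: 2.6
```

Call:
play_rows([
  [0.01,0.15,0,0,0,0.5],
  [0.01,0.15,0,0,0,0.5],
])

```text
clock: 31.58
tool_pos: [0.5189, -0.1045, 0.0583]
orientation: [-179.9, -0.0, -97.5]
force: [4.1, -6.4, 0.5]
opening: -0.0
gripper_force: 2.6
```

Call:
play_rows([
  [0.03,0.15,0,0,0,0.5],
  [0.03,0.15,0,0,0,0.5],
])

```text
clock: 31.75
tool_pos: [0.516, -0.1045, 0.0583]
orientation: [-179.9, 0.0, -98.6]
force: [4.6, -4.2, 1.6]
opening: 0.0003
gripper_force: 2.8
```

Call:
play_rows([
  [0.02,0.15,0,0,0,0.5],
])

```text
clock: 31.83
tool_pos: [0.5146, -0.1045, 0.0583]
orientation: [-179.9, 0.0, -99.0]
force: [5.1, -3.9, 0.2]
opening: 0.0001
gripper_force: 2.9
```

Call:
play_rows([
  [0.02,0.15,0,0,0,0.5],
])

```text
clock: 31.92
tool_pos: [0.5131, -0.1045, 0.0583]
orientation: [-179.9, 0.0, -99.5]
force: [5.4, -3.8, -0.1]
opening: 0.0003
gripper_force: 3.1
```

Call:
play_rows([
  [0.02,0.12,0,0,0,0.4],
])

```text
clock: 32.0
tool_pos: [0.512, -0.1044, 0.0583]
orientation: [-179.9, 0.0, -100.0]
force: [5.5, -3.2, -0.4]
opening: 0.0001
gripper_force: 3.1
```

Call:
play_rows([
  [0.02,0.12,0,0,0,0.4],
])

```text
clock: 32.08
tool_pos: [0.5109, -0.1044, 0.0583]
orientation: [-179.9, 0.0, -100.3]
force: [6.2, -3.2, -0.8]
opening: 0.0004
gripper_force: 3.2
```

Run:
```python
from h import *
st();see(['top','side'],['push_point','jaw_mid','nut_top']);st()
```

```text
32.08 [ 0.5109 -0.1044  0.0583] [-1.7990e+02  1.0000e-02 -1.0034e+02] F [ 6.19 -3.22 -0.78] op 0.0004 j [ 10.  18. -32.   0. -40. -20.]
top
push_point [(0.46, [0.4894, -0.1006, 0.0466])]
jaw_mid [(0.42, [0.5896, 0.1585, 0.0817])]
side
push_point [(0.84, [0.4876, -0.1011, 0.0442]), (0.66, [0.4693, -0.3592, -0.0003])]
jaw_mid [(0.69, [0.5181, 0.0755, 0.0501])]
32.48 [ 0.5107 -0.1043  0.0583] [-1.7992e+02  1.0000e-02 -1.0033e+02] F [ 4.76 -3.32  1.04] op 0.0006 j [ 10.  18. -32.   0. -40. -20.]
```

Call:
play_rows([
  [0.02,0.12,0,0,0,0.4],
  [0,0,0,0,0,0],
])

```text
clock: 32.65
tool_pos: [0.5097, -0.1043, 0.0584]
orientation: [-179.9, 0.0, -100.7]
force: [6.1, -2.7, -1.2]
opening: 0.0005
gripper_force: 3.0
```

Call:
play_rows([
  [0.02,0.12,0,0,0,0.4],
  [0,0,0,0,0,0],
])

```text
clock: 32.82
tool_pos: [0.5086, -0.1042, 0.0584]
orientation: [-179.9, 0.0, -101.1]
force: [6.1, -2.7, -0.3]
opening: 0.0004
gripper_force: 3.1
```

Call:
play_rows([
  [0.02,0.12,0,0,0,0.4],
  [0,0,0,0,0,0],
])

```text
clock: 32.98
tool_pos: [0.5074, -0.1041, 0.0583]
orientation: [-179.9, 0.0, -101.5]
force: [6.0, -2.4, -0.6]
opening: 0.0005
gripper_force: 3.2
```

Call:
play_rows([
  [0.02,0.12,0,0,0,0.4],
  [0,0,0,0,0,0],
])

```text
clock: 33.15
tool_pos: [0.5063, -0.104, 0.0584]
orientation: [-179.9, 0.0, -101.9]
force: [5.5, -2.8, -1.2]
opening: 0.0001
gripper_force: 3.3
```

Call:
play_rows([
  [0.02,0.12,0,0,0,0.4],
  [0,0,0,0,0,0],
])

```text
clock: 33.32
tool_pos: [0.5051, -0.1039, 0.0584]
orientation: [-179.9, 0.0, -102.3]
force: [5.9, -2.1, -1.3]
opening: 0.0006
gripper_force: 3.3
```

Run:
```python
from h import *
st();see(['side','top'],['push_point','jaw_mid','nut_top']);st()
s=snapshot('side');cv2.imwrite('pics/s2.png',cv2.resize(s['frame'][145:265,150:310],(800,600),interpolation=cv2.INTER_CUBIC)[:,:,::-1])
```

```text
33.32 [ 0.5051 -0.1039  0.0584] [-1.7986e+02  5.0000e-02 -1.0235e+02] F [ 5.94 -2.1  -1.32] op 0.0006 j [ 10.  17. -33.   0. -40. -23.]
side
push_point [(0.87, [0.4809, -0.1002, 0.0478])]
jaw_mid [(0.88, [0.5183, 0.077, 0.0517])]
top
push_point [(0.46, [0.482, -0.0997, 0.0473])]
33.72 [ 0.5052 -0.1039  0.0584] [-1.7987e+02  4.0000e-02 -1.0232e+02] F [ 7.28 -2.61 -0.28] op 0.0002 j [ 10.  17. -33.   0. -40. -23.]
```

View pics/s2.png

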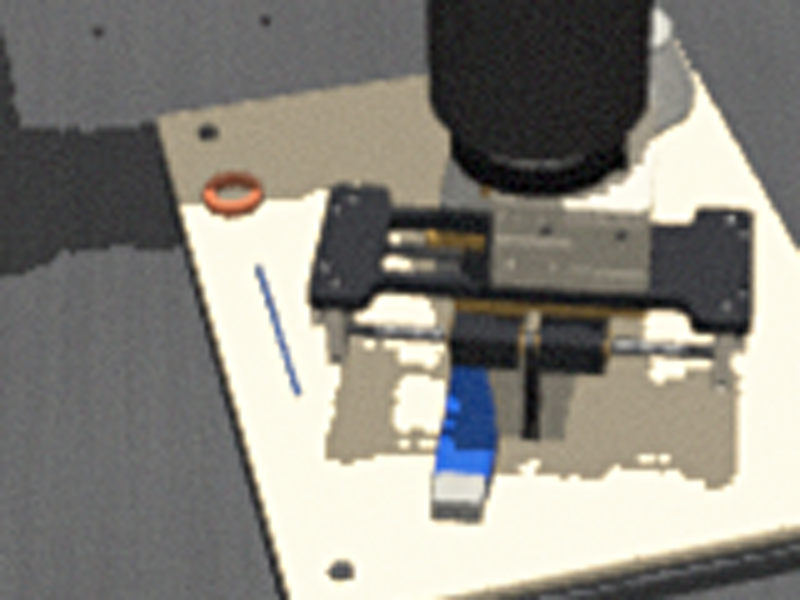

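Call:
play_rows([
  [0.02,0.12,0,0,0,0.4],
  [0,0,0,0,0,0],
])

```text
clock: 33.93
tool_pos: [0.504, -0.1038, 0.0584]
orientation: [-179.9, 0.1, -102.7]
force: [6.4, -2.1, -1.5]
opening: 0.0004
gripper_force: 3.4
```

Call:
play_rows([
  [0.02,0.12,0,0,0,0.4],
  [0,0,0,0,0,0],
])

```text
clock: 34.1
tool_pos: [0.5029, -0.1037, 0.0584]
orientation: [-179.8, 0.1, -103.1]
force: [7.2, -2.0, -2.0]
opening: 0.0002
gripper_force: 3.5
```

Call:
play_rows([
  [0.02,0.12,0,0,0,0.4],
  [0,0,0,0,0,0],
])

```text
clock: 34.27
tool_pos: [0.5018, -0.1036, 0.0584]
orientation: [-179.8, 0.1, -103.5]
force: [7.4, -2.1, -2.0]
opening: 0.0005
gripper_force: 3.6
```

Call:
play_rows([
  [0.02,0.1,0,0,0,0.3],
  [0,0,0,0,0,0],
])

```text
clock: 34.43
tool_pos: [0.5009, -0.1035, 0.0584]
orientation: [-179.8, 0.1, -103.8]
force: [7.3, -1.7, -2.7]
opening: 0.0004
gripper_force: 3.7
```

```bash
cat > ang.py <<'E'
from h import *
from scipy.spatial.transform import Rotation as R
def ang(f,s,tag):
    hsv=cv2.cvtColor(f,cv2.COLOR_RGB2HSV); m=cv2.inRange(hsv,(105,120,50),(125,255,255))
    n,l,st_,c=cv2.connectedComponentsWithStats(m)
    Rm=R.from_euler('xyz',s['attitude'],degrees=True).as_matrix()
    def W(u,v,z=.0495):
        d=Rm@np.array([(u-s['cx'])/s['fx'],(v-s['cy'])/s['fy'],1]);p=s['position'];return (p+d*(z-p[2])/d[2])[:2]
    for i in range(1,n):
        if st_[i,4]<30: continue
        v,u=np.where(l==i);P=np.array([W(a,b) for a,b in zip(u,v)]);c=P.mean(0)
        if not(.42<c[0]<.65 and -.16<c[1]<0): continue
        d=np.linalg.svd(P-c,full_matrices=False)[2][0]; d=d if d[1]<0 else -d
        print(tag,i,st_[i,4],c.round(4),'pca deg',np.degrees(np.arctan2(d[1],d[0])).round(2),'from nut',np.degrees(np.arctan2(c[1]-.0745,c[0]-.518)).round(2))
    a=cv2.inRange(hsv,(0,150,80),(6,255,255))|cv2.inRange(hsv,(172,150,80),(180,255,255))
    v,u=np.where(a);print('red',[(W(p,q,.053)).round(4).tolist() for p,q in zip(u,v) if np.linalg.norm(W(p,q,.053)-[.518,.0745])<.03])
for c in('top','side'):
    s=snapshot(c)
    ang(cv2.imread(f'pics/{c}0.png')[:,:,::-1].copy(),s,c+'0'); ang(s['frame'],s,c)
E
python3 ang.py; python3 -c "
from h import *;st();st()"
```

```text
top0 1 423 [ 0.5947 -0.077 ] pca deg -62.46 from nut -63.15
red []
top 2 83 [ 0.4648 -0.1031] pca deg -102.87 from nut -106.67
red []
side0 4 385 [ 0.5926 -0.0786] pca deg -63.81 from nut -64.02
red []
side 3 200 [ 0.4701 -0.105 ] pca deg -99.5 from nut -104.94
red []
34.53 [ 0.5009 -0.1035  0.0584] [-1.7983e+02  7.0000e-02 -1.0382e+02] F [ 7.55 -1.59 -2.56] op -0.0001 j [ 10.  17. -33.   0. -40. -24.]
34.53 [ 0.5009 -0.1035  0.0584] [-1.7983e+02  7.0000e-02 -1.0382e+02] F [ 7.55 -1.59 -2.56] op -0.0001 j [ 10.  17. -33.   0. -40. -24.]
```

I back off and read the nut's red mark with the wrist camera.

Call:
play_rows([
  [0,-0.1,0,0,0,0],
  [0,-0.2,0,0,0,0],
  [0,-0.3,0,0,0,0],
  [0,-0.5,0,0,0,0],
  [0,-1,0,0,0,0],
  [0,-0.5,0,0,0,0],
  [0,0,-2,0,0,0],
  [0,0,-3,0,0,0],
  [0,0,-3,0,0,0],
  [-4,0,-1,0,0,0],
  [-4,0,0,0,0,0],
  [-4,0,0,0,0,0],
  [-4,0,0,0,0,0],
  [-4,1,0,0,0,0],
  [-3,1,0,0,0,0],
  [0,0,0,0,0,0],
  [0,0,0,0,0,0],
])

```text
clock: 35.95
tool_pos: [0.5595, 0.1192, 0.1473]
orientation: [179.9, -0.1, -103.7]
force: [0.1, -0.4, -0.1]
opening: 0.0002
gripper_force: 0.0
```

Run:
```python
from h import *
from scipy.spatial.transform import Rotation as R
st();s=snapshot('wrist');f=s['frame']
cv2.imwrite('pics/w4.png',cv2.resize(f[0:250,90:420],(792,600),interpolation=cv2.INTER_CUBIC)[:,:,::-1])
see(['wrist','side'],['nut_top','jaw_mid','push_point'])
```

```text
35.95 [0.5595 0.1192 0.1473] [ 1.7990e+02 -8.0000e-02 -1.0368e+02] F [ 0.08 -0.43 -0.05] op 0.0002 j [ 32.  16. -20.  -0. -54. -45.]
wrist
nut_top [(0.92, [0.5229, 0.0767, 0.0515])]
side
nut_top [(0.46, [0.5183, 0.0766, 0.0551])]
jaw_mid [(0.95, [0.5152, 0.0773, 0.0534]), (0.19, [0.5095, 0.001, 0.007])]
push_point [(0.56, [0.4896, -0.0993, 0.0466])]
```

View pics/w4.png

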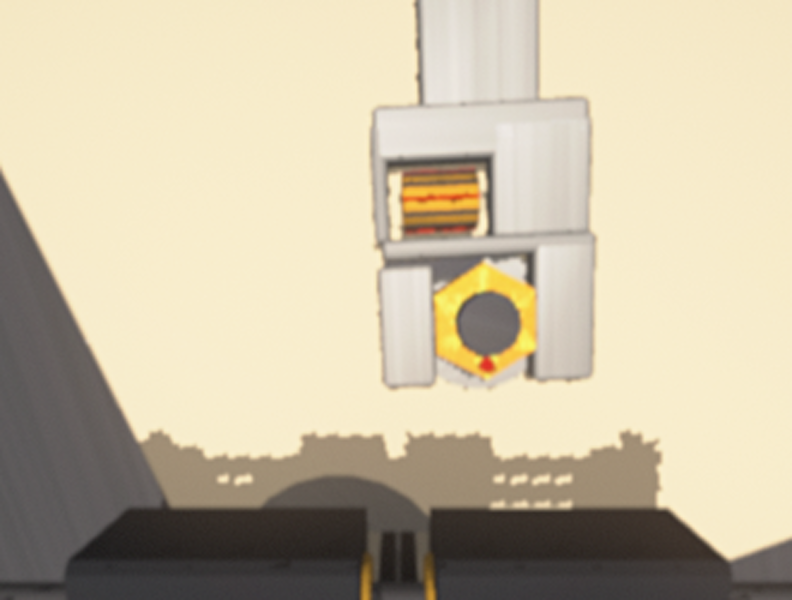

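```bash
ls pics
cat > nut.py <<'E'
from h import *
from scipy.spatial.transform import Rotation as R
import glob
def an(f,pos,att,s,tag):
    Rm=R.from_euler('xyz',att,degrees=True).as_matrix()
    def W(u,v,z=.053):
        d=Rm@np.array([(u-s['cx'])/s['fx'],(v-s['cy'])/s['fy'],1]);return (pos+d*(z-pos[2])/d[2])[:2]
    hsv=cv2.cvtColor(f,cv2.COLOR_RGB2HSV)
    red=cv2.inRange(hsv,(0,170,90),(8,255,255))|cv2.inRange(hsv,(172,150,80),(180,255,255))
    yel=cv2.inRange(hsv,(15,140,120),(32,255,255))
    near=lambda m:np.array([W(u,v) for v,u in zip(*np.where(m)) if np.linalg.norm(W(u,v)-[.5195,.075])<.021])
    r,y=near(red),near(yel); hull=cv2.convexHull((y*1e5).astype(np.float32)); M=cv2.moments(hull);c=np.array([M['m10'],M['m01']])/M['m00']/1e5
    d=r.mean(0)-c; H=hull[:,0]/1e5-c; 
    # hexagon orientation: best 60deg-periodic support fit
    th=np.radians(np.arange(0,60,.1)); best=min(th,key=lambda t:sum(max(H@[np.cos(t+k*np.pi/3),np.sin(t+k*np.pi/3)]) for k in range(6)))
    print(tag,len(r),len(y),c.round(4),'red deg',np.degrees(np.arctan2(d[1],d[0])).round(2),'r',np.linalg.norm(d).round(4),'flat deg',np.degrees(best).round(2))
s=snapshot('wrist')
f0=sorted(glob.glob('pics/wrist_23*'))[-1]
an(cv2.imread(f0)[:,:,::-1].copy(),np.array([.5458,.0523,.2806]),[165.457,0,-151.70],s,'before')
an(s['frame'],np.array(s['position']),s['attitude'],s,'now');print(s['attitude'])
E
python3 nut.py
```

```text
pair.png
s1.png
s2.png
side0.png
side_24.1.png
side_29.0.png
side_30.9.png
side_32.3.png
side_33.4.png
side_36.2.png
side_5.6.png
top0.png
top_23.9.png
top_28.8.png
top_30.6.png
top_32.1.png
top_33.6.png
w1.png
w2.png
w3.png
w4.png
wrist0.png
wrist_18.2.png
wrist_23.7.png
wrist_36.0.png
wrist_4.1.png
wrist_5.4.png
wrist_8.2.png
before 20 879 [0.521  0.0744] red deg 117.34 r 0.014 flat deg 28.0
now 19 883 [0.5208 0.0748] red deg 81.38 r 0.0136 flat deg 48.9
[1.65438863e+02 9.97248600e-04 1.66088395e+02]
```

The picture shows the nut seated deep in the snug jaws, with its red mark at (487,365). Two estimates put the nut's turn at 36–39°, and the stop is 37.2°. The push force rose to 7.5 N and the handle sprang back on release, so the nut is home. I hand the job in.

```bash
python3 -c "
from plant import *
print(close_job())"
```

```text
the job is handed in; nothing more can be done
None
```

I rolled the jaws snug on the nut and turned it clockwise to about its 0.65 rad stop (36–39° by camera). The wrench was left lying on the nut and the job is handed in; no verdict came back.

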